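Plug in the relay, then peel off and present the empty tray

TASK

Take the blue relay out of the grey top tray and plug it fully home in the black socket on the green circuit board. Then peel the emptied grey tray off the sticky stack of black trays: tip it up by its orange-lug corner, a good 3 cm, while the opposite corner stays down, and only then lift it away, so that the stack is neither lifted nor dragged. Finish while still holding the tray in the gripper: level, still, centred over the yellow mat and about 20 cm above the bench; leave the meter, the solder spool and the screwdriver alone.

Things in the scene. Friction and masses are not known exactly. Their poses are not given: they have to be found in the camera images.
- relay: Plug-in relay, about 45 g, standing upright and loose in the top tray. Blue case 34 (x) x 24 (y) x 40 mm, from 12 to 52 mm above the origin; below it a black block plug 20 (x) x 14 (y) mm, 12 mm long, its lowest 3 mm stepped in to 18 x 12. Origin: centre of the plug's underside; z up. A half turn fits as well. It lifts straight out of the tray.
- socket (a point): Centre of the mouth of the hole in the black socket block (50 x 42 mm) on the fixed green board (120 x 120 mm; left or right of the mat, stack on the other side). Hole 21.6 (x) x 15.6 (y) mm, 15 deep, straight down, 1.5 mm chamfer; mouth 35 mm above the bench, z up. Fully home, the relay's shoulder rests on the block, its origin 12 mm below this point. Board's other parts stay under 20 mm.
- tray: Light grey formed top tray, 110 g. Floor 110 (x) x 150 (y) x 3 mm, 3 mm walls, rim flange 130 x 170 mm with its top 14 mm above the origin; inner ribs 8 mm high. Origin: centre of its underside; z up. Clings: four small sprung tabs on the stack pinch its long sides near the corners, about 1 to 2 N of drag each, until that corner is some 10 mm up. Sits inside the stack's 10 mm high frame with 5 mm play all round.
- tray_lug (a point): Point to grip on the orange upright lug at the tray's (-x,-y) corner: at (-52,-72,37) mm in the tray's frame, 13 mm below the lug's top. Axes as the tray's. The lug is a slab 12 mm thick along the tray's direction (1,1,0), 26 mm wide along (1,-1,0), its top 50 mm above the tray's underside; both faces are free above the rim (14 mm).
- tray_lug_corner (a point): Underside of the tray's floor at the lug corner, (-55,-75,0) mm in the tray's frame.
- tray_far_corner (a point): Underside of the tray's floor at the corner opposite the lug, (55,75,0) mm in the tray's frame: the corner to pivot about when peeling.
- stack: Pile of nested black trays under the grey one, 1.2 kg together, loose on the bench, 130 (x) x 170 (y) mm. Origin: centre of its underside; axes as the tray's while nested. The grey tray's underside rests 36 mm above this origin; the stack's raised frame ends 46 mm above it.
- mat: Yellow hand-over mat, 160 (x) x 90 (y) x 2 mm, fixed flat on the bench between board and stack. Origin: centre of its underside.
- meter: Bystander: red and black hand-held meter lying on its back, 85 (x) x 170 (y) x 37 mm. Origin: centre of its underside.
- spool: Bystander: metal solder spool, standing, 52 mm across, 38 mm high. Origin: centre of its underside.
- driver: Bystander: screwdriver with green handle lying on the bench, 170 mm long along its x, under 35 mm high.

How it is judged:
By the outcome, as a careful person would: the job done as asked, in the order asked, and still so for the second after the job is handed in, while the arm keeps its last pose, push and grip.
It also fails if it takes over 59 s, if anything falls off the work surface, if the arm or the gripper's body presses on something with over 40 N, if the wrist force passes 120 N, or if a joint passes its speed limit or range.

ROBOT

A 6-joint arm with a two-finger parallel gripper is mounted at the origin on the work surface. World frame = base frame: x ahead of the robot, y to its left, z up, the work surface at z = 0. Lengths are in m, angles in rad, forces in N, time in s.
With the tool pointing down it reaches from about 0.3 to 0.85 m from the base axis. Payload 4.2 kg.
Tool frame: the origin (TCP) lies at the very end of the fingers, on their centre line; the grasp point (between the pads) lies 19 mm behind it (bot.grip_depth is the distance from the TCP to the grasp point, in m); x points along the fingers, y is the direction in which the jaws open and shut, and the axes are right-handed (so a half turn about x gives the same grasp; the last joint's range is limited). The gripper opens to 91 mm and grips with 3 to 60 N. Pads are 32 mm wide; open, the fingers measure 118 mm over their backs; the gripper's body (76 mm by 178 mm) begins 60 mm behind the grasp point.
Start: joints at [1.181, 0.32, 1.565, -0, 1.257, -0.02], TCP at [0.208, 0.536, 0.214] pointing down, gripper open.
Joint ranges: [-3.11, 3.11], [-0.84, 2.01], [0.21, 2.61], [-1.34, 4.49], [0.05, 2.63], [-2.56, 2.56]. Speed limits (rad/s): [2.57, 2.57, 3.14, 3.14, 3.14, 3.14].

INTERFACE

Orientations are given as a unit quaternion [w, x, y, z].
In Python, from rig import bot, eyes gives the robot as it stands.
- The arm moves only by the tool step_arm, never from a script. Its argument "steps" is a list of rows, each a list of 7 numbers: the turn, a rotation vector about the world's x, y, z in degrees, then the shift along the world's x, y, z in m, then the finger opening in m, from 0 to 0.0912. In form: [[wx, wy, wz, tx, ty, tz, grip], ...]. A call has 1 to 10 rows; each row is the pose to reach, as a shift and turn from the pose commanded when the call began; what a row does not reach only later rows make up. A row lasts 1/8 s, in which the tool goes at most 62.5 mm and 10.7 degrees, less where a joint would pass 70% of its speed; a pose out of reach is approached as far as the arm can. A call with a gripper value outside its range is refused whole. The fingers move at their own pace and stop on an object; "force" is the grip in N (left out, the last holds). Time passes only in rows, so rows that repeat a pose let the fingers close. It gives the time, the measured TCP pose, the force and the opening at its end, in the units of the state.
- bot.get_obs(): the state, without advancing time (a new reading comes with each control period).
- eyes.snapshot(name): name is "side" or "top" or "wrist"; returns the picture (384x512x3 uint8, blue, green, red); there is no depth.
- eyes.camera_params(name): a dict with "fx", "fy", "cx", "cy" (pixels), "position" and "rotation" of the camera in the world. Camera axes: x right, y up, looking along -z (the intrinsics and any distortion apply to the point x, -y, -z); pixel columns grow to the right and rows downward; lengths in m; the calibration is good to about 2 mm. A picture is of the moment at which its call begins: read the wrist's pose just before it. camera_params takes no time and is no camera call; for the wrist camera it gives the pose at the moment of the call.
- bot.hand_in(): hands the job in, once; it reports no verdict.
The state is a dict: "time": time; "qpos": joint angles; "qd": joint speeds; "effort": joint torques, N m; "eef_pos": TCP position; "ee_rot": TCP orientation; "force": force on the tool from outside, world axes, zero at the start; "torque": the same for the moment, N m; "opening": opening from 0.0 (shut) to 1.0 (fully open).
Only numpy, scipy, OpenCV 4.12 (cv2) and the standard library are available. Lean on these libraries where they do the work, as an engineer would, in place of code of your own. Each camera call takes 0.05 s, during which the arm holds its last target.

## Working session

There is one attempt and no reset: what is moved stays moved. The work goes in short steps, Python scripts to look and compute and a tool call to move; the robot and the scene stay as the last step left them, time stands still between calls to the robot, and variables do not carry over. Pictures are saved under pics/ and viewed, and the job is handed in when it is done.

Besides the shell and the picture viewer there is one more tool, called in YAML: its name, and indented under it one key for each argument. step_arm: Moves the arm, as the interface text tells. Its arguments: {"type":"object","properties":{"steps":{"type":"array"},"force":{"type":"number"}},"required":["steps"]}

```bash
ls; mkdir -p pics; python3 - <<'E'
from rig import bot, eyes
import cv2
print(bot.get_obs()); print(bot.grip_depth)
for n in ("side","top","wrist"):
    p=eyes.camera_params(n); print(n,p)
    cv2.imwrite(f"pics/{n}0.png",eyes.snapshot(n))
E
```

```text
pics
{'time': 0.0, 'qpos': array([ 1.18103489e+00,  3.20291619e-01,  1.56566108e+00,  5.08595676e-06,
        1.25741957e+00, -2.00028731e-02]), 'qd': array([ 0.00044636,  0.00058381,  0.00089246, -0.00092855, -0.00143802,
        0.00024457]), 'effort': array([-1.78258699e-03, -4.12461197e+01, -2.31968951e+01,  7.25391484e-02,
        4.56801255e-02, -1.19858910e-04]), 'eef_pos': array([0.20760601, 0.53566948, 0.21312743]), 'ee_rot': array([ 0.69492652,  0.12937075,  0.69518589, -0.13060211]), 'force': array([-0.04165788,  0.26841529,  0.17510225]), 'torque': array([ 0.0005614 ,  0.02438759, -0.02897715]), 'opening': 1.0015255844566682}
0.0188
side {'fx': 416.29461529331064, 'fy': 416.29461529331064, 'cx': 256.5910362750463, 'cy': 187.29038702235252, 'position': array([ 0.20330497, -0.64113495,  0.84349859]), 'rotation': array([ 0.88509407,  0.37195298, -0.09920832, -0.26156679])}
top {'fx': 347.7380364572693, 'fy': 347.7380364572693, 'cx': 256.35379856005005, 'cy': 196.62823499354545, 'position': array([ 0.49299663, -0.00272811,  0.77959395]), 'rotation': array([ 0.709138  ,  0.05579047, -0.0389974 , -0.70177627])}
wrist {'fx': 341.95898805405426, 'fy': 341.95898805405426, 'cx': 249.3008767056582, 'cy': 191.59207907314425, 'position': array([0.13073813, 0.56614041, 0.38402223]), 'rotation': array([ 0.81567623, -0.12138544, -0.08174291,  0.55969274])}
```

View pics/top0.png

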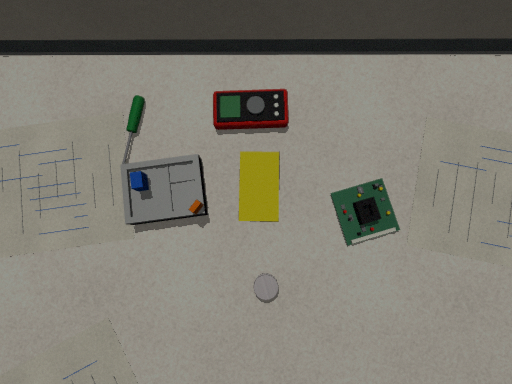

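View pics/side0.png

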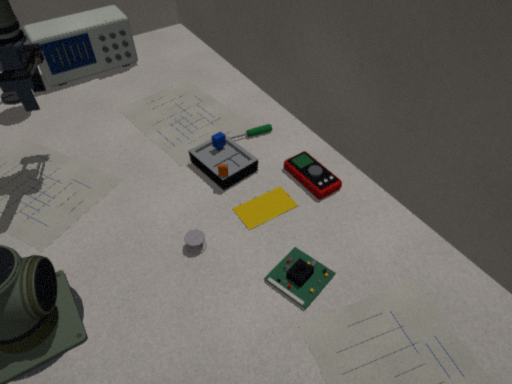

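View pics/wrist0.png

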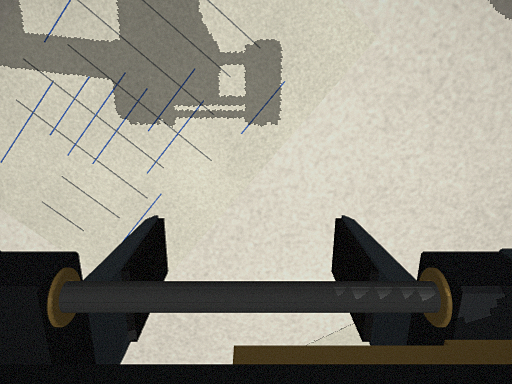

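Top view: stack/tray at about (165,190), relay (138,180), orange lug (196,207), mat (260,187), board (365,211) with its socket at (367,211), spool (266,287), meter (250,108), driver (132,125). The side view agrees. Next I'll measure these.

```bash
cat > h.py <<'E'
import numpy as np, cv2
from scipy.spatial.transform import Rotation as R
def q2R(q): return R.from_quat([q[1],q[2],q[3],q[0]])
def ray(p,uv):
    d=np.array([(uv[0]-p['cx'])/p['fx'],-(uv[1]-p['cy'])/p['fy'],-1.])
    return np.array(p['position']),q2R(p['rotation']).apply(d)
def onz(p,uv,z):
    o,d=ray(p,uv); return o+d*(z-o[2])/d[2]
def proj(p,X):
    c=q2R(p['rotation']).inv().apply(np.asarray(X)-p['position'])
    return np.array([p['cx']+p['fx']*c[0]/-c[2],p['cy']-p['fy']*c[1]/-c[2]])
def tri(pa,ua,pb,ub):
    o1,d1=ray(pa,ua);o2,d2=ray(pb,ub);d1/=np.linalg.norm(d1);d2/=np.linalg.norm(d2)
    s=np.linalg.lstsq(np.c_[d1,-d2],o2-o1,rcond=None)[0]
    a=o1+s[0]*d1;b=o2+s[1]*d2
    return (a+b)/2,np.linalg.norm(a-b)
def big(m):
    c,_=cv2.findContours(m.astype(np.uint8),cv2.RETR_EXTERNAL,cv2.CHAIN_APPROX_NONE)
    return max(c,key=cv2.contourArea)
def hsv(im): return cv2.cvtColor(im,cv2.COLOR_BGR2HSV)
def col(im,h0,h1,s=110,v=40,roi=None):
    m=cv2.inRange(hsv(im),(h0,s,v),(h1,255,255))
    if roi:
        k=np.zeros_like(m);x0,y0,x1,y1=roi;k[y0:y1,x0:x1]=255;m&=k
    return m
def crop(im,x0,y0,x1,y1,f,name):
    cv2.imwrite('pics/'+name,cv2.resize(im[y0:y1,x0:x1],None,fx=f,fy=f,interpolation=cv2.INTER_CUBIC))
E
python3 - <<'E'
from h import *
from rig import eyes
t=cv2.imread('pics/top0.png');s=cv2.imread('pics/side0.png')
pt=eyes.camera_params('top');ps=eyes.camera_params('side')
def cen(c): return cv2.minAreaRect(c)
for n,h0,h1,z in (('mat',22,34,.002),('blue',105,125,.088),('orange',5,16,.086),('green',50,85,.0)):
    for nm,im,p,roi in(('top',t,pt,(330,170,410,250) if n=='green' else None),('side',s,ps,(180,120,345,310)if n!='blue'else(180,120,260,190))):
        r=cen(big(col(im,h0,h1,roi=roi)))
        b=cv2.boxPoints(r)
        print(n,nm,np.round(r[0],1),np.round(r[1],1),round(r[2],1),'z',z,np.round(onz(p,r[0],z)[:2],4),[tuple(np.round(onz(p,q,z)[:2],3)) for q in b])
crop(t,110,145,220,235,7,'t_tray.png');crop(t,325,170,405,250,7,'t_board.png')
crop(s,180,120,270,195,8,'s_tray.png');crop(s,255,240,345,310,8,'s_board.png')
E
```

```text
mat top [258.7 186. ] [39.6 69.9] 0.9 z 0.002 [0.6222 0.0113] [(np.float64(0.543), np.float64(0.056)), (np.float64(0.704), np.float64(0.057)), (np.float64(0.703), np.float64(-0.034)), (np.float64(0.543), np.float64(-0.033))]
mat side [265.1 206.8] [26.4 60. ] 64.7 z 0.002 [0.6248 0.0073] [(np.float64(0.548), np.float64(0.054)), (np.float64(0.73), np.float64(0.055)), (np.float64(0.702), np.float64(-0.039)), (np.float64(0.53), np.float64(-0.035))]
blue top [138.  180.5] [19. 16.] 90.0 z 0.088 [0.6173 0.2558] [(np.float64(0.637), np.float64(0.273)), (np.float64(0.637), np.float64(0.24)), (np.float64(0.598), np.float64(0.238)), (np.float64(0.598), np.float64(0.271))]
blue side [218.6 140.2] [14.3 14.3] 63.4 z 0.088 [0.6132 0.2363] [(np.float64(0.597), np.float64(0.265)), (np.float64(0.644), np.float64(0.272)), (np.float64(0.629), np.float64(0.208)), (np.float64(0.584), np.float64(0.203))]
orange top [195.7 206.8] [ 9.2 12.8] 36.9 z 0.086 [0.5649 0.1363] [(np.float64(0.56), np.float64(0.151)), (np.float64(0.581), np.float64(0.137)), (np.float64(0.57), np.float64(0.121)), (np.float64(0.549), np.float64(0.136))]
orange side [222.5 170. ] [12.  9.] 90.0 z 0.086 [0.5607 0.1189] [(np.float64(0.562), np.float64(0.147)), (np.float64(0.583), np.float64(0.133)), (np.float64(0.559), np.float64(0.092)), (np.float64(0.539), np.float64(0.105))]
green top [364.5 211.5] [54.4 53.1] 71.6 z 0.0 [ 0.5668 -0.2256] [(np.float64(0.605), np.float64(-0.151)), (np.float64(0.645), np.float64(-0.265)), (np.float64(0.529), np.float64(-0.299)), (np.float64(0.491), np.float64(-0.187))]
green side [311.8 282.8] [24.7 43.8] 45.0 z 0.0 [ 0.5845 -0.252 ] [(np.float64(0.527), np.float64(-0.236)), (np.float64(0.64), np.float64(-0.207)), (np.float64(0.644), np.float64(-0.269)), (np.float64(0.534), np.float64(-0.293))]
```

View pics/t_tray.png

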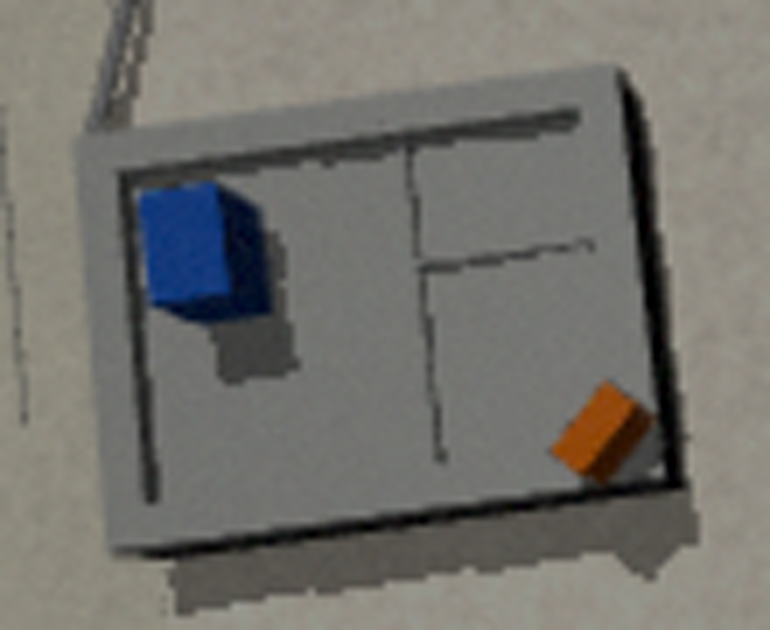

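View pics/t_board.png

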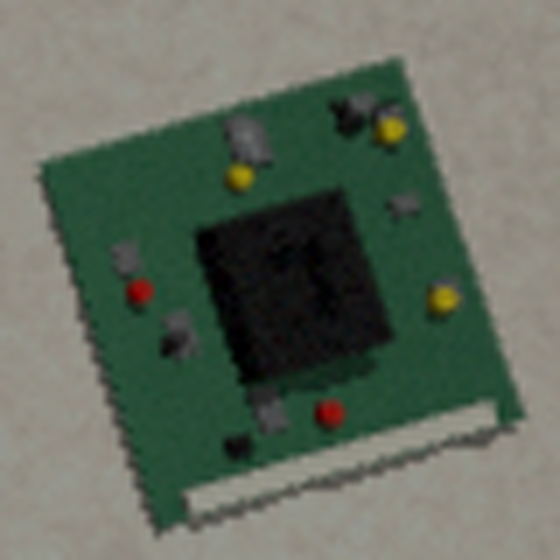

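View pics/s_tray.png

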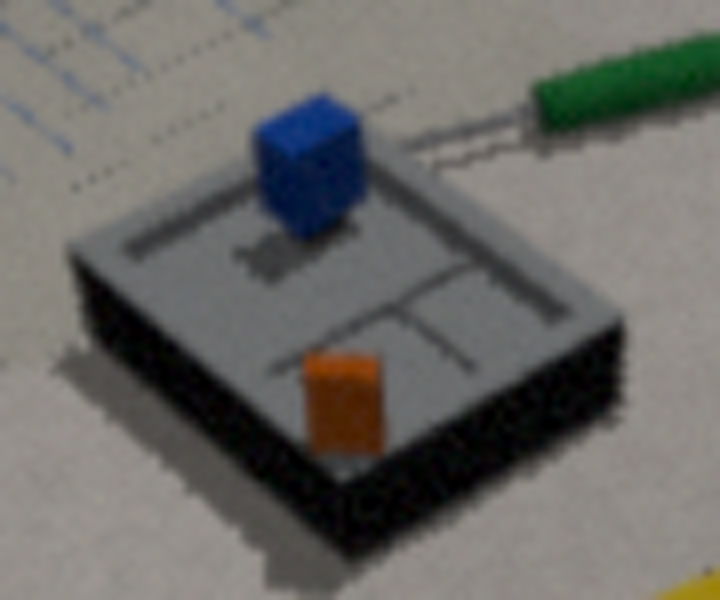

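View pics/s_board.png

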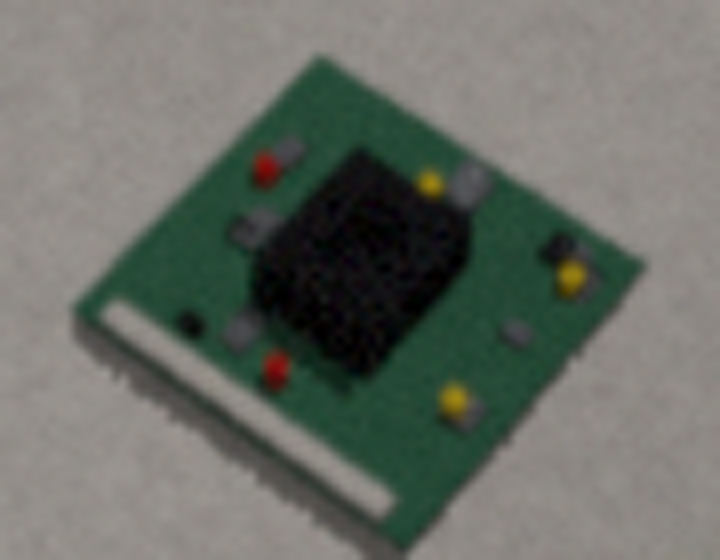

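Crops: relay top face corners, in crop pixels, are about (140,192), (215,183), (228,297), (152,307). Rim corners are about (80,140), (615,70), (110,550). The socket block's top is about (197,232), (340,190), (393,340), (245,385).

```bash
python3 - <<'E'
from h import *
from rig import eyes,bot
pt=eyes.camera_params('top');ps=eyes.camera_params('side');pw=eyes.camera_params('wrist')
def pts(p,L,x0,y0,f,z): return np.array([onz(p,(x0+a/f-.5+.5/f,y0+b/f-.5+.5/f),z) for a,b in L])
def rep(n,P): 
    print(n,'centre',np.round(P[:,:2].mean(0),4)); 
    for i in range(len(P)):
        d=P[(i+1)%len(P)]-P[i];print('   ',np.round(P[i,:2],4),'len',round(np.hypot(*d[:2]),4),'ang',round(np.degrees(np.arctan2(d[1],d[0])),1))
rep('relay top',pts(pt,[(140,192),(215,183),(228,297),(152,307)],110,145,7,.091))
rep('rim',pts(pt,[(80,140),(615,68),(685,485),(112,550)],110,145,7,.050))
rep('lug top',pts(pt,[(607,380),(655,420),(600,482),(552,450)],110,145,7,.086))
rep('socket top',pts(pt,[(197,232),(340,190),(393,340),(245,385)],325,170,7,.035))
rep('board top',pts(pt,[(42,160),(400,60),(522,415),(158,533)],325,170,7,.003))
rep('relay S',pts(ps,[(255,135),(320,97),(362,125),(290,160)],180,120,8,.091))
rep('lug S',pts(ps,[(305,355),(382,358),(380,372),(312,372)],180,120,8,.086))
rep('rim S',pts(ps,[(68,245),(355,130),(625,318),(340,480)],180,120,8,.05))
rep('socket S',pts(ps,[(252,260),(360,150),(470,215),(370,330)],255,240,8,.035))
o=bot.get_obs();Rr=q2R(o['ee_rot']);print(np.round(Rr.as_matrix(),3))
print('tcp in wrist px',proj(pw,o['eef_pos']))
print('cam look',q2R(pw['rotation']).apply([0,0,-1]),'in tool', Rr.inv().apply(pw['position']-o['eef_pos']),Rr.inv().apply(q2R(pw['rotation']).apply([0,0,-1])))
E
```

```text
relay top centre [0.6187 0.2592]
    [0.6342 0.2729] len 0.022 ang -82.6
    [0.637  0.2511] len 0.034 ang -170.4
    [0.6035 0.2454] len 0.0222 ang 98.1
    [0.6003 0.2674] len 0.0343 ang 9.4
rim centre [0.6069 0.2155]
    [0.6588 0.3091] len 0.167 ang -81.8
    [0.6826 0.1438] len 0.1314 ang -168.7
    [0.5538 0.1181] len 0.1744 ang 97.1
    [0.5324 0.2911] len 0.1277 ang 8.1
lug top centre [0.5656 0.1361]
    [0.5809 0.1356] len 0.0183 ang -128.8
    [0.5694 0.1214] len 0.0236 ang 139.8
    [0.5514 0.1366] len 0.0168 ang 57.4
    [0.5605 0.1508] len 0.0254 ang -36.6
socket top centre [ 0.5657 -0.2199]
    [ 0.5821 -0.191 ] len 0.0459 ang -73.1
    [ 0.5955 -0.2349] len 0.0481 ang -162.5
    [ 0.5496 -0.2494] len 0.0472 ang 107.4
    [ 0.5355 -0.2044] len 0.0485 ang 15.9
board top centre [ 0.5676 -0.2249]
    [ 0.6087 -0.1503] len 0.1199 ang -73.8
    [ 0.6422 -0.2654] len 0.1184 ang -163.3
    [ 0.5288 -0.2995] len 0.1211 ang 108.4
    [ 0.4906 -0.1846] len 0.123 ang 16.2
relay S centre [0.6202 0.2527]
    [0.6026 0.2602] len 0.0317 ang 12.4
    [0.6336 0.267 ] len 0.024 ang -78.8
[... 233 characters left out ...]
6.3
    [0.5595 0.1389] len 0.0093 ang 76.2
rim S centre [0.6089 0.2099]
    [0.5346 0.2893] len 0.1236 ang 0.5
    [0.6582 0.2904] len 0.1543 ang -79.8
    [0.6855 0.1386] len 0.1292 ang -172.3
    [0.5575 0.1214] len 0.1695 ang 97.8
socket S centre [ 0.5681 -0.2251]
    [ 0.537  -0.2138] len 0.0504 ang 15.8
    [ 0.5855 -0.2   ] len 0.0379 ang -70.1
    [ 0.5984 -0.2357] len 0.0495 ang -162.3
    [ 0.5513 -0.2508] len 0.0397 ang 111.1
[[-0.     0.361  0.932]
 [-0.001  0.932 -0.361]
 [-1.    -0.001 -0.   ]]
tcp in wrist px [248.83809588 245.78982199]
cam look [ 0.26931728 -0.1062988  -0.95716705] in tool [-0.17078307  0.00030849 -0.08269944] [ 9.57158550e-01 -5.47738431e-04  2.89563826e-01]
```

Relay is at about (0.6195, 0.256), yaw about 8.5°; socket at about (0.567, -0.222), yaw about 16.5°. Side lengths match the given sizes. I'll grip the relay across its x faces and hover above it first for a close wrist view.

step_arm:
  steps:
    - [0,0,-10,0.06,-0.04,0,0.0912]
    - [0,0,-20,0.11,-0.075,0,0.0912]
    - [0,0,-30,0.16,-0.11,-0.005,0.0912]
    - [0,0,-40,0.21,-0.145,-0.01,0.0912]
    - [0,0,-50,0.26,-0.18,-0.015,0.0912]
    - [0,0,-60,0.31,-0.21,-0.02,0.0912]
    - [0,0,-60,0.36,-0.245,-0.03,0.0912]
    - [0,0,-60,0.412,-0.28,-0.043,0.0912]
    - [0,0,-60,0.412,-0.28,-0.043,0.0912]
    - [0,0,-60,0.412,-0.28,-0.043,0.0912]

```text
time: 1.4
eef_pos: [0.6193, 0.2562, 0.1704]
ee_rot: [0.536, 0.46, 0.537, -0.461]
force: [-0.6, 0.1, 0.5]
opening: 0.996
```

```bash
cat > look.py <<'E'
import sys,json
from h import *
from rig import bot,eyes
def wrist(name):
    o=bot.get_obs();p=eyes.camera_params('wrist');im=eyes.snapshot('wrist')
    cv2.imwrite(f'pics/{name}.png',im)
    Rm=q2R(o['ee_rot']).as_matrix()
    print('t',round(o['time'],2),'tcp',np.round(o['eef_pos'],4),'jaw',round(np.degrees(np.arctan2(Rm[1,1],Rm[0,1])),1),'xtool',np.round(Rm[:,0],3),'F',np.round(o['force'],1),'open',round(float(o['opening']),3))
    return o,p,im
E
python3 - <<'E'
from look import *
o,p,im=wrist('w1')
import pickle;pickle.dump(p,open('w1.pkl','wb'))
m=col(im,105,128,s=150,v=30);c=big(m);print(cv2.contourArea(c),np.round(cv2.approxPolyDP(c,3,True)[:,0],0).tolist())
print('expected',proj(p,[.6195,.256,.091]))
E
```

```text
t 1.4 tcp [0.6193 0.2562 0.1704] jaw 8.8 xtool [-0.002  0.    -1.   ] F [-0.6  0.1  0.5] open 0.996
1610.0 [[233, 171], [232, 210], [272, 209], [270, 171]]
expected [250.02705205 200.32435519]
```

View pics/w1.png

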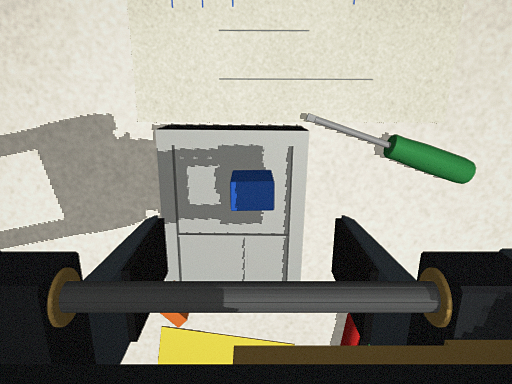

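```bash
python3 - <<'E'
from h import *
im=cv2.imread('pics/w1.png');crop(im,215,155,290,225,8,'w1c.png')
E
```

```text
(no output)
```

View pics/w1c.png

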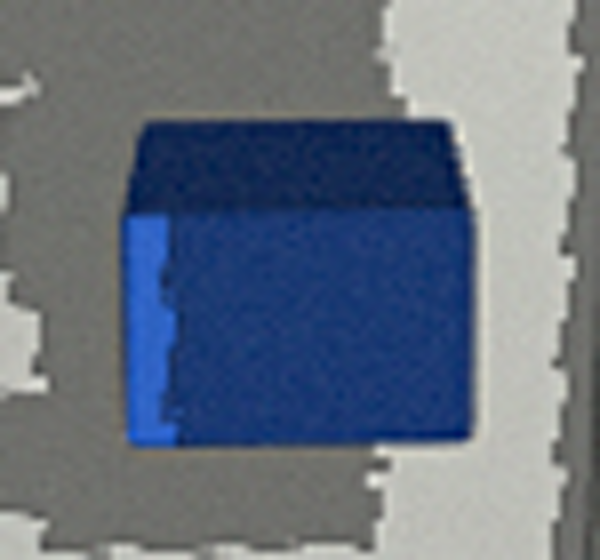

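The top face corners in the crop are (124,212), (472,210), (472,440), (128,444), so the jaws are already nearly parallel to the faces.

```bash
python3 - <<'E'
from h import *
import pickle
p=pickle.load(open('w1.pkl','rb'))
f=8;P=np.array([onz(p,(215+a/f-.44,155+b/f-.44),.091) for a,b in[(124,212),(472,210),(472,440),(128,444)]])
print(np.round(P.mean(0),4))
for i in range(4):
    d=P[(i+1)%4]-P[i];print(np.round(np.hypot(*d[:2]),4),round(np.degrees(np.arctan2(d[1],d[0])),1))
E
```

```text
[0.6203 0.26   0.091 ]
0.0329 9.2
0.0231 -80.0
0.0334 -170.4
0.0233 98.9
```

step_arm:
  steps:
    - [0,0,0.5,0.001,0.004,-0.04,0.0912]
    - [0,0,0.5,0.001,0.004,-0.08,0.0912]
    - [0,0,0.5,0.001,0.004,-0.11,0.0912]
    - [0,0,0.5,0.001,0.004,-0.11,0.06]
    - [0,0,0.5,0.001,0.004,-0.11,0.02]
    - [0,0,0.5,0.001,0.004,-0.11,0.02]
    - [0,0,0.5,0.001,0.004,-0.11,0.02]
    - [0,0,0.5,0.001,0.004,-0.11,0.02]
  force: 25

```text
time: 2.45
eef_pos: [0.6211, 0.2602, 0.0616]
ee_rot: [0.539, 0.458, 0.539, -0.457]
force: [0.1, 0.5, 0.8]
opening: 0.482
```

step_arm:
  steps:
    - [0,0,0,0,0,0,0.02]
    - [0,0,0,0,0,0,0.02]
    - [0,0,0,0,0,0,0.02]
    - [0,0,0,0,0,0,0.02]

```text
time: 2.95
eef_pos: [0.6209, 0.2601, 0.0611]
ee_rot: [0.539, 0.458, 0.539, -0.458]
force: [-0.4, -0.4, 2.6]
opening: 0.373
```

step_arm:
  steps:
    - [0,0,0,0,0,0.015,0.02]
    - [0,0,0,0,0,0.045,0.02]
    - [0,0,0,0,0,0.08,0.02]
    - [0,0,1,-0.005,-0.06,0.09,0.02]
    - [0,0,2,-0.01,-0.12,0.09,0.02]
    - [0,0,4,-0.02,-0.18,0.09,0.02]
    - [0,0,6,-0.03,-0.24,0.09,0.02]
    - [0,0,8,-0.04,-0.3,0.09,0.02]
    - [0,0,8,-0.05,-0.36,0.09,0.02]
    - [0,0,8,-0.055,-0.42,0.09,0.02]

```text
time: 4.2
eef_pos: [0.5654, -0.1617, 0.1521]
ee_rot: [0.57, 0.419, 0.569, -0.419]
force: [1.5, 0.4, -0.4]
opening: 0.37
```

```bash
python3 - <<'E'
from look import *
import pickle
o,p,im=wrist('w2');pickle.dump((p,o),open('w2.pkl','wb'))
E
```

```text
t 4.2 tcp [ 0.5654 -0.1617  0.1521] jaw 17.3 xtool [ 0.001 -0.    -1.   ] F [ 1.5  0.4 -0.4] open 0.37
```

View pics/w2.png

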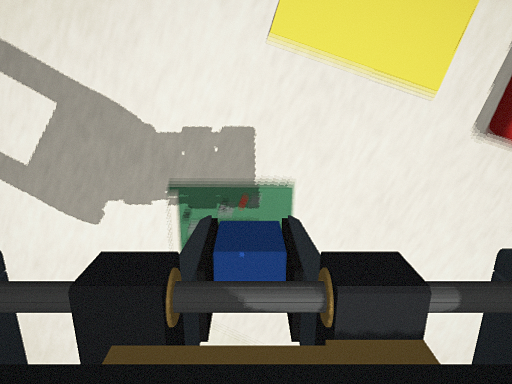

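The relay is held (blue at (250,250)) and the mat and board corner are visible. The relay hides the socket, so I'll pass beyond it to bring the socket into the upper part of the wrist image.

step_arm:
  steps:
    - [0,0,0,-0.02,-0.06,0,0.02]
    - [0,0,0,-0.03,-0.12,0,0.02]
    - [0,0,0,-0.03,-0.14,0,0.02]
    - [0,0,0,-0.03,-0.14,0,0.02]
    - [0,0,0,-0.03,-0.14,0,0.02]

```text
time: 4.88
eef_pos: [0.5361, -0.2982, 0.1511]
ee_rot: [0.57, 0.419, 0.57, -0.418]
force: [0.1, 0.5, -0.5]
opening: 0.371
```

```bash
python3 - <<'E'
from look import *
import pickle
o,p,im=wrist('w3');pickle.dump((p,o),open('w3.pkl','wb'))
print(proj(p,[.567,-.222,.035]))
g=eyes.snapshot('top');crop(g,310,150,420,260,5,'t3.png')
E
```

```text
t 4.88 tcp [ 0.5361 -0.2982  0.1511] jaw 17.4 xtool [-0.     0.001 -1.   ] F [ 0.1  0.5 -0.5] open 0.371
[313.36421784 112.66628959]
```

View pics/w3.png

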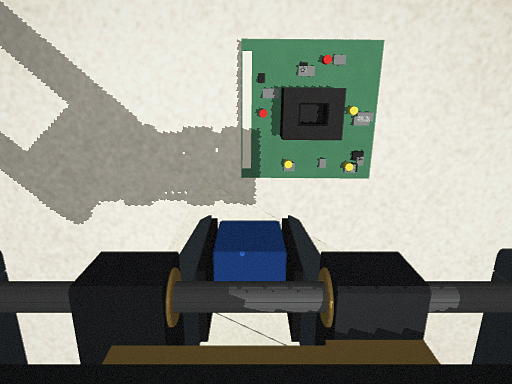

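The socket hole shows at about (313,113), with the block spanning (281–345, 87–140), as predicted. I'll zoom in on it and on the held relay.

```bash
python3 - <<'E'
from h import *
im=cv2.imread('pics/w3.png');
g=cv2.convertScaleAbs(im,alpha=3,beta=0)
crop(g,275,80,350,150,8,'w3c.png');crop(g,200,205,300,290,7,'w3r.png')
E
```

```text
(no output)
```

View pics/w3c.png

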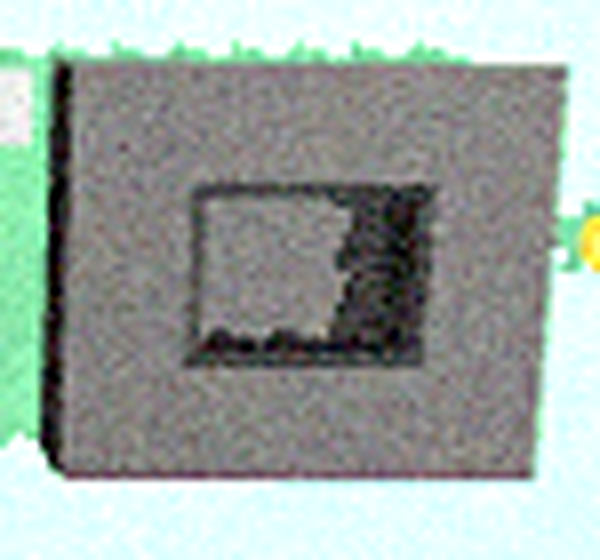

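View pics/w3r.png

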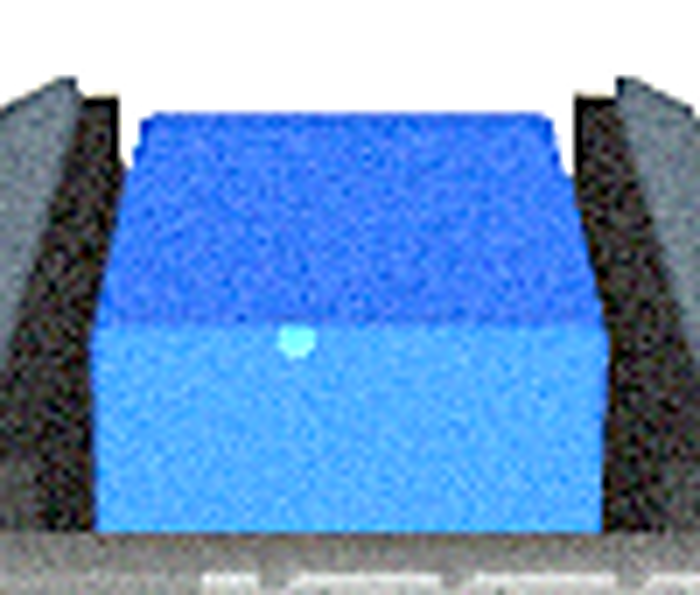

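Hole mouth corners in the crop: (192,185), (437,185), (420,368), (183,368). Block top corners: (72,65), (567,65), (535,475), (65,475). Relay's +y face: top edge (97–607, 325), bottom edge (145–553, 113).

```bash
python3 - <<'E'
from h import *
import pickle
p,o=pickle.load(open('w3.pkl','rb'))
def P(L,x0,y0,f,z): return np.array([onz(p,(x0+a/f-.44,y0+b/f-.44),z) for a,b in L])
for n,L in(('hole',[(192,185),(437,185),(420,368),(183,368)]),('block',[(72,65),(567,65),(535,475),(65,475)])):
    Q=P(L,275,80,8,.035);print(n,np.round(Q.mean(0),4))
    for i in range(4):
        d=Q[(i+1)%4]-Q[i];print(np.round(np.hypot(*d[:2]),4),round(np.degrees(np.arctan2(d[1],d[0])),1))
Rt=q2R(o['ee_rot'])
zt=o['eef_pos'][2]
for n,L,dz in(('top',[(97,325),(607,325)],.0299),('bot',[(145,113),(553,113)],-.0101)):
    Q=P(L,200,205,7,zt+dz)
    print(n,'width',np.linalg.norm(Q[1]-Q[0]),'in tool',np.round(Rt.inv().apply(Q-o['eef_pos']),4).tolist(), 'ang',np.degrees(np.arctan2(*(Q[1]-Q[0])[1::-1])))
E
```

```text
hole [ 0.5672 -0.2233  0.035 ]
0.0249 17.5
0.0184 -74.2
0.0245 -162.5
0.0184 106.9
block [ 0.5672 -0.2229  0.035 ]
0.0497 17.5
0.0411 -72.6
0.0492 -162.5
0.0411 108.1
top width 0.03311868942644838 in tool [[-0.0299, -0.0165, -0.0118], [-0.0299, 0.0166, -0.0118]] ang 17.452630472214263
bot width 0.033077494464691305 in tool [[0.0101, -0.0167, -0.0106], [0.0101, 0.0164, -0.0106]] ang 17.453595079936157
```

Everything checks: hole mouth 24.7 × 18.4 mm (expected 24.6 × 18.6), yaw 17.4° equals the jaw yaw, and the relay is centred in the grip to about 0.5 mm. I'll move over the socket, then descend to just above the mouth.

step_arm:
  steps:
    - [0,0,0,0.015,0.04,0,0.02]
    - [0,0,0,0.031,0.075,0,0.02]
    - [0,0,0,0.031,0.075,-0.03,0.02]
    - [0,0,0,0.031,0.075,-0.06,0.02]
    - [0,0,0,0.031,0.075,-0.08,0.02]
    - [0,0,0,0.031,0.075,-0.085,0.02]
    - [0,0,0,0.031,0.075,-0.085,0.02]
    - [0,0,0,0.031,0.075,-0.085,0.02]

```text
time: 5.98
eef_pos: [0.5676, -0.2249, 0.0671]
ee_rot: [0.57, 0.419, 0.569, -0.419]
force: [-0.2, -0.1, -0.2]
opening: 0.372
```

```bash
python3 - <<'E'
from look import *
o,p,im=wrist('w4')
s=eyes.snapshot('side');crop(s,250,215,350,315,6,'s4.png')
t=eyes.snapshot('top');crop(t,310,150,420,260,5,'t4.png')
E
```

```text
t 5.97 tcp [ 0.5676 -0.2249  0.0671] jaw 17.3 xtool [ 0.002 -0.001 -1.   ] F [-0.2 -0.1 -0.2] open 0.372
```

View pics/s4.png

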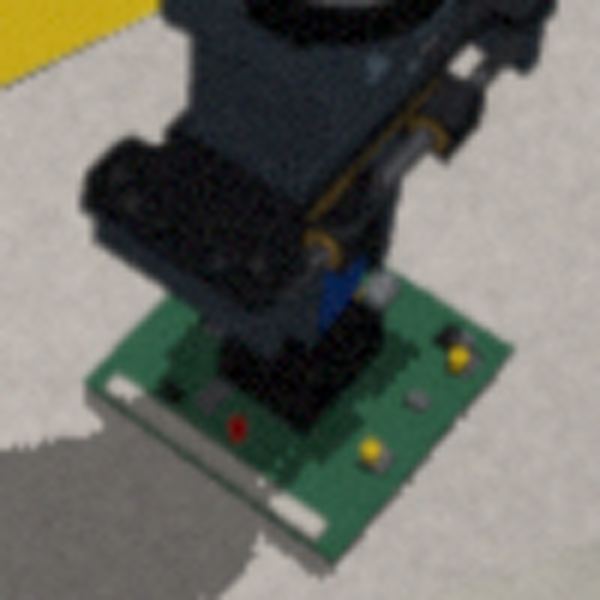

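The relay (blue) is over the socket block. I'll correct y by 1.5 mm and descend gently.

step_arm:
  steps:
    - [0,0,0,0,0.0015,0,0.02]
    - [0,0,0,0,0.0015,-0.004,0.02]
    - [0,0,0,0,0.0015,-0.008,0.02]
    - [0,0,0,0,0.0015,-0.011,0.02]
    - [0,0,0,0,0.0015,-0.013,0.02]
    - [0,0,0,0,0.0015,-0.013,0.02]

```text
time: 6.88
eef_pos: [0.5669, -0.2233, 0.0528]
ee_rot: [0.57, 0.419, 0.57, -0.419]
force: [0.6, 1.1, -1.2]
opening: 0.375
```

step_arm:
  steps:
    - [0,0,0,0,0,-0.002,0.02]
    - [0,0,0,0,0,-0.004,0.02]
    - [0,0,0,0,0,-0.006,0.02]
    - [0,0,0,0,0,-0.007,0.02]
    - [0,0,0,0,0,-0.008,0.02]
    - [0,0,0,0,0,-0.008,0.02]

```text
time: 7.62
eef_pos: [0.5669, -0.2234, 0.0452]
ee_rot: [0.57, 0.419, 0.569, -0.419]
force: [-0.5, -0.1, -0.0]
opening: 0.371
```

step_arm:
  steps:
    - [0,0,0,0,0,-0.001,0.02]
    - [0,0,0,0,0,-0.002,0.02]
    - [0,0,0,0,0,-0.003,0.02]
    - [0,0,0,0,0,-0.003,0.02]

```text
time: 8.12
eef_pos: [0.5669, -0.2234, 0.045]
ee_rot: [0.57, 0.419, 0.569, -0.419]
force: [-4.9, 2.4, 16.6]
opening: 0.369
```

The push rose to 16.6 N with the TCP stopped at 0.045 m, exactly the height predicted for the shoulder on the block. Releasing.

step_arm:
  steps:
    - [0,0,0,0,0,0.002,0.06]
    - [0,0,0,0,0,0.002,0.06]
    - [0,0,0,0,0,0.002,0.06]
    - [0,0,0,0,0,0.002,0.06]
    - [0,0,0,0,0,0.002,0.06]
    - [0,0,0,0,0,0.03,0.06]
    - [0,0,0,0,0,0.07,0.06]
    - [0,0,0,0,-0.04,0.1,0.06]
    - [0,0,0,-0.02,-0.075,0.1,0.06]
    - [0,0,0,-0.02,-0.075,0.1,0.06]

```text
time: 9.38
eef_pos: [0.5458, -0.3004, 0.1422]
ee_rot: [0.569, 0.42, 0.569, -0.42]
force: [0.4, 0.6, 0.9]
opening: 0.656
```

```bash
python3 - <<'E'
from look import *
import pickle
o,p,im=wrist('w5');pickle.dump((p,o),open('w5.pkl','wb'))
crop(im,250,40,400,180,5,'w5c.png')
s=eyes.snapshot('side');crop(s,255,230,345,310,7,'s5.png')
E
```

```text
t 9.38 tcp [ 0.5458 -0.3004  0.1422] jaw 17.1 xtool [ 0.    -0.001 -1.   ] F [0.4 0.6 0.9] open 0.656
```

View pics/w5c.png

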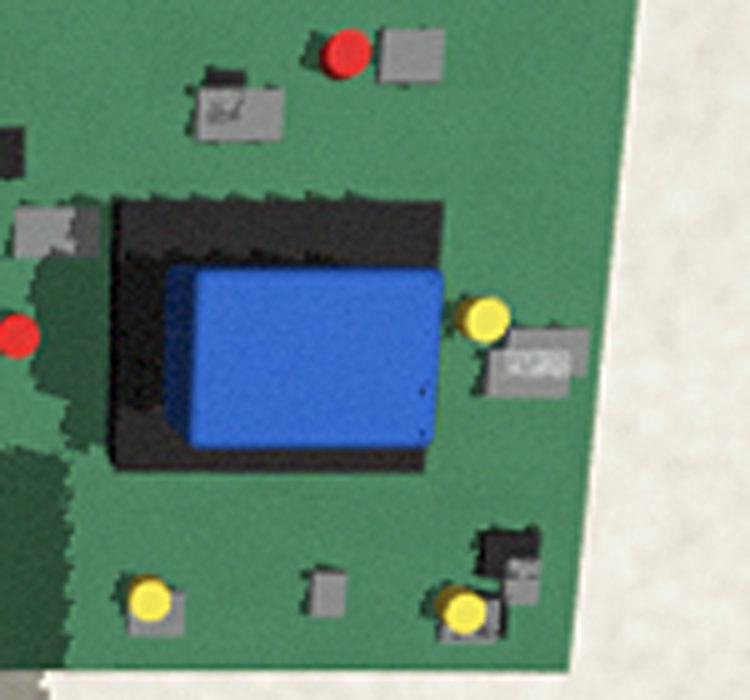

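View pics/s5.png

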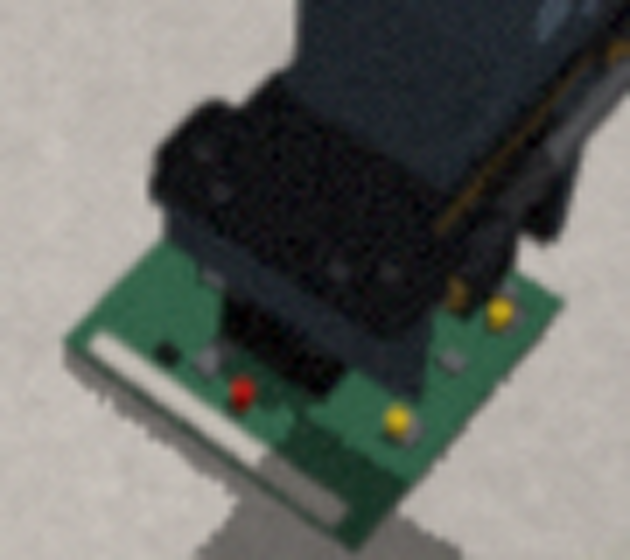

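```bash
python3 - <<'E'
from h import *
import pickle
p,o=pickle.load(open('w5.pkl','rb'))
Q=np.array([onz(p,(250+a/5-.4,40+b/5-.4),.075) for a,b in [(193,268),(441,268),(432,447),(190,447)]])
print(np.round(Q.mean(0),4),[round(np.hypot(*(Q[(i+1)%4]-Q[i])[:2]),4) for i in range(4)])
E
```

```text
[ 0.5665 -0.2234  0.075 ] [np.float64(0.0332), np.float64(0.0237), np.float64(0.0333), np.float64(0.0237)]
```

step_arm:
  steps:
    - [0,0,3,0,0.04,0.018,0.0912]
    - [0,0,8,0.005,0.09,0.018,0.0912]
    - [0,0,13,0.01,0.14,0.018,0.0912]
    - [0,0,18,0.015,0.2,0.018,0.0912]
    - [0,0,23,0.02,0.26,0.018,0.0912]
    - [0,0,28,0.02,0.32,0.018,0.0912]
    - [0,0,33,0.02,0.38,0.018,0.0912]
    - [0,0,36.7,0.02,0.437,0.018,0.0912]
    - [0,0,36.7,0.02,0.437,0.018,0.0912]
    - [0,0,36.7,0.02,0.437,0.018,0.0912]
  force: 60

```text
time: 10.72
eef_pos: [0.5663, 0.1392, 0.1596]
ee_rot: [0.672, 0.218, 0.673, -0.218]
force: [-0.3, -0.6, -0.3]
opening: 0.999
```

```bash
python3 - <<'E'
from look import *
import pickle
o,p,im=wrist('w6');pickle.dump((p,o),open('w6.pkl','wb'))
print(proj(p,[.5656,.1361,.086]))
s=eyes.snapshot('top');pickle.dump(eyes.camera_params('top'),open('top.pkl','wb'));cv2.imwrite('pics/t6.png',s)
E
```

```text
t 10.72 tcp [0.5663 0.1392 0.1596] jaw 54.1 xtool [-0.001 -0.001 -1.   ] F [-0.3 -0.6 -0.3] open 0.999
[245.46656087 204.32863862]
```

View pics/w6.png

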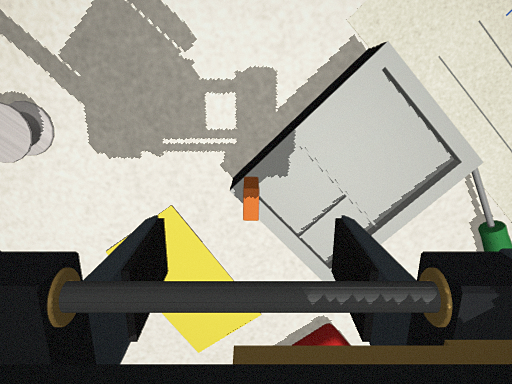

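View pics/t6.png

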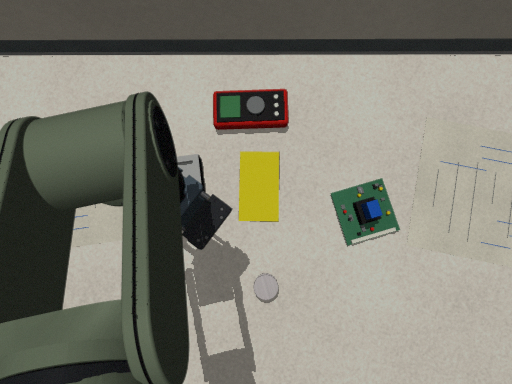

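The relay sits in the socket: its top centre is within 1 mm and its size fits the seated height. In the wrist view the lug top is the lower, bright part of the orange patch at (244–258, 190–220). Rim corners are near (232,188), (385,43) and (481,163). Zooming in.

```bash
python3 - <<'E'
from h import *
im=cv2.imread('pics/w6.png');crop(im,222,165,282,230,9,'w6c.png');crop(im,222,30,490,200,3,'w6d.png')
E
```

```text
(no output)
```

View pics/w6c.png

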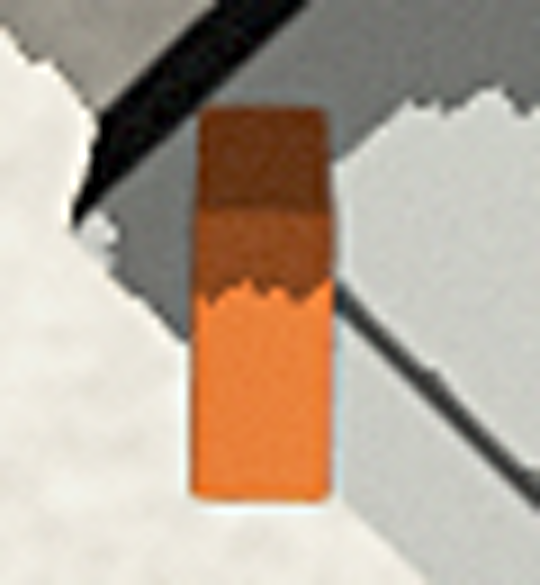

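View pics/w6d.png

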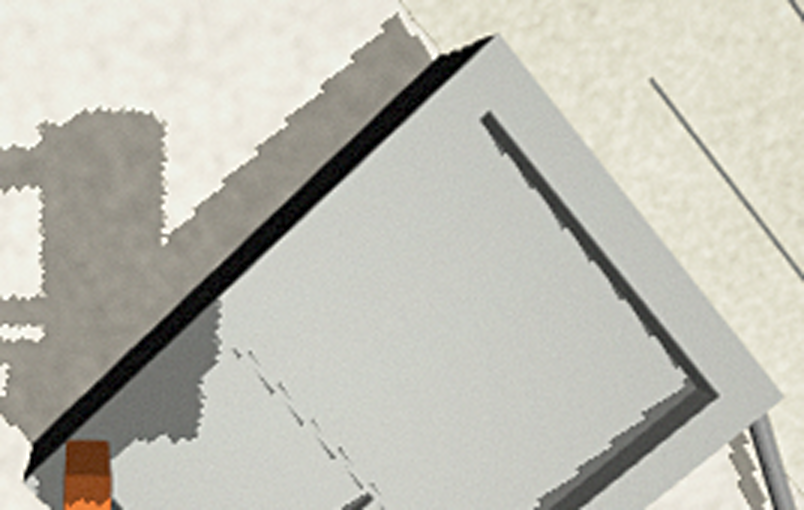

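Lug top corners in the crop are (195,208), (332,210), (330,500), (190,500). Rim corners are (26,482), (497,34), (783,398).

```bash
python3 - <<'E'
from h import *
import pickle
p,o=pickle.load(open('w6.pkl','rb'))
def P(L,x0,y0,f,z): return np.array([onz(p,(x0+a/f-.5+.5/f,y0+b/f-.5+.5/f),z) for a,b in L])
Q=P([(195,208),(332,210),(330,500),(190,500)],222,165,9,.086)
print('lug',np.round(Q.mean(0),4),[(round(np.hypot(*d[:2]),4),round(np.degrees(np.arctan2(d[1],d[0])),1)) for d in (np.roll(Q,-1,0)-Q)])
C=P([(26,482),(497,34),(783,398)],222,30,3,.05)
print(np.round(C,4)); d=np.diff(C,axis=0);print([(round(np.hypot(*e[:2]),4),round(np.degrees(np.arctan2(e[1],e[0])),1)) for e in d])
c=(C[0]+C[2])/2;print('tray centre',c)
for yaw in (8.8,):
    a=np.radians(yaw);M=np.array([[np.cos(a),-np.sin(a)],[np.sin(a),np.cos(a)]])
    print('lug from rim',c[:2]+M@[-.052,-.072],'tray from lug',Q.mean(0)[:2]-M@[-.052,-.072],'far',Q.mean(0)[:2]+M@[.107,.147])
E
```

```text
lug [0.5678 0.1393 0.086 ] [(np.float64(0.0113), np.float64(53.3)), (np.float64(0.0257), np.float64(-35.8)), (np.float64(0.0119), np.float64(-125.8)), (np.float64(0.0259), np.float64(142.9))]
[[0.5575 0.1254 0.05  ]
 [0.5326 0.2921 0.05  ]
 [0.6611 0.3107 0.05  ]]
[(np.float64(0.1685), np.float64(98.5)), (np.float64(0.1299), np.float64(8.3))]
tray centre [0.60931649 0.2180595  0.05      ]
lug from rim [0.56894359 0.13895179] tray from lug [0.60815855 0.21844478] far [0.65103717 0.30097613]
```

Lug top is 11.6 × 25.8 mm at (0.568, 0.139), and the tray centre is about (0.6085, 0.218), yaw 8.6°; both are consistent with the given sizes. Descending to grip.

step_arm:
  steps:
    - [0,0,0,0.0015,0,0,0.05]
    - [0,0,0,0.0015,0,-0.02,0.05]
    - [0,0,0,0.0015,0,-0.05,0.05]
    - [0,0,0,0.0015,0,-0.08,0.05]
    - [0,0,0,0.0015,0,-0.1,0.04]
    - [0,0,0,0.0015,0,-0.105,0.03]
    - [0,0,0,0.0015,0,-0.105,0.025]
    - [0,0,0,0.0015,0,-0.105,0.02]

```text
time: 11.82
eef_pos: [0.5692, 0.1386, 0.0561]
ee_rot: [0.673, 0.219, 0.672, -0.218]
force: [-0.6, -0.4, 0.2]
opening: 0.228
```

```bash
python3 - <<'E'
from look import *
o,p,im=wrist('w7');crop(im,150,120,350,270,4,'w7c.png')
E
```

```text
t 11.82 tcp [0.5692 0.1386 0.0561] jaw 54.0 xtool [ 0.002  0.001 -1.   ] F [-0.6 -0.4  0.2] open 0.228
```

View pics/w7c.png

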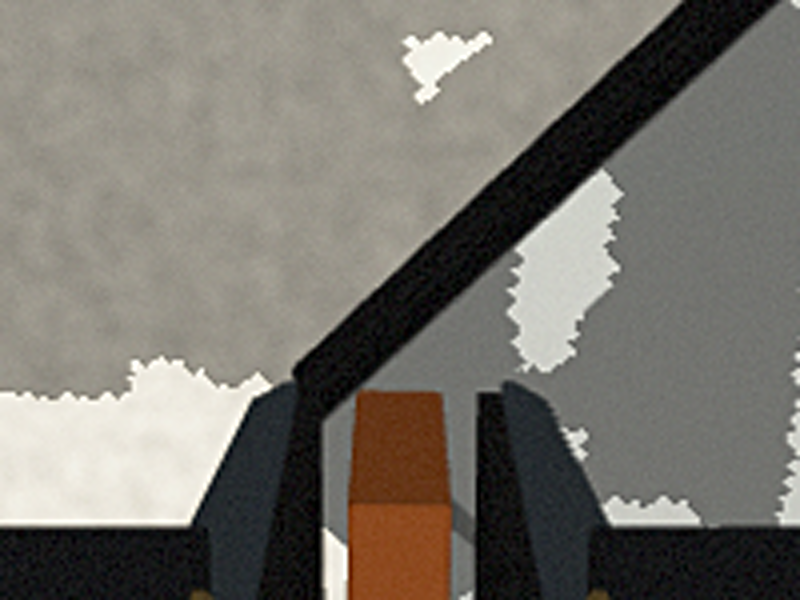

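The lug is centred and parallel between the fingers (gaps of 25 and 30 crop pixels). Closing.

step_arm:
  steps:
    - [0,0,0,-0.0003,-0.0003,-0.001,0.012]
    - [0,0,0,-0.0003,-0.0003,-0.001,0.008]
    - [0,0,0,-0.0003,-0.0003,-0.001,0.004]
    - [0,0,0,-0.0003,-0.0003,-0.001,0.0]
    - [0,0,0,-0.0003,-0.0003,-0.001,0.0]
    - [0,0,0,-0.0003,-0.0003,-0.001,0.0]
  force: 60

```text
time: 12.62
eef_pos: [0.5688, 0.1387, 0.0546]
ee_rot: [0.673, 0.219, 0.672, -0.218]
force: [1.5, 1.6, 5.2]
opening: 0.127
```

```bash
cat > peel.py <<'E'
from look import *
o=bot.get_obs();T=o['eef_pos'];print(o['time'],T,o['ee_rot'],o['force'],o['torque'],o['opening'])
# commanded ~ measured; rotation axis horizontal perp to diagonal
yaw=np.radians(8.7);M=R.from_euler('z',yaw)
far=T*0+np.array([.568,.139,.073])+M.apply([.107,.147,-.037])
d=M.apply([.11,.15,0]);d/=np.linalg.norm(d)
k=np.cross([0,0,1.],d)   # rotation about k by -a lifts lug side
for a in (2,4,6,8,10,11,12):
    r=R.from_rotvec(-k*np.radians(a)) 
    n=r.apply(T-far)+far
    if n[2]<T[2]: r=r.inv(); n=r.apply(T-far)+far
    lc=r.apply(np.array([*(M.apply([-.11,-.15,0])[:2]),0]))
    print(a,'rotvec',np.round(np.degrees(r.as_rotvec()),2),'shift',np.round(n-T,4),'lugcorner up',round(lc[2],4))
E
python3 peel.py
```

```text
12.625 [0.56877572 0.1387201  0.05463335] [ 0.67305171  0.21899505  0.67194583 -0.21801689] [1.52668127 1.61607499 5.16538658] [ 0.27164128 -0.21633651 -0.2168338 ] 0.1273753020607332
2 rotvec [-1.77  0.93  0.  ] shift [0.0004 0.0007 0.0063] lugcorner up 0.0065
4 rotvec [-3.55  1.85  0.  ] shift [0.0008 0.0015 0.0126] lugcorner up 0.013
6 rotvec [-5.32  2.78  0.  ] shift [0.0014 0.0026 0.0189] lugcorner up 0.0194
8 rotvec [-7.09  3.7   0.  ] shift [0.002  0.0039 0.0251] lugcorner up 0.0259
10 rotvec [-8.87  4.63  0.  ] shift [0.0028 0.0053 0.0313] lugcorner up 0.0323
11 rotvec [-9.75  5.09  0.  ] shift [0.0032 0.0061 0.0343] lugcorner up 0.0355
12 rotvec [-10.64   5.55   0.  ] shift [0.0036 0.007  0.0374] lugcorner up 0.0387
```

step_arm:
  steps:
    - [-0.89,0.46,0,0.0002,0.0003,0.0032,0]
    - [-1.77,0.93,0,0.0004,0.0007,0.0064,0]
    - [-2.66,1.39,0,0.0006,0.0011,0.0096,0]
    - [-3.55,1.85,0,0.0008,0.0015,0.0129,0]
    - [-4.43,2.32,0,0.0011,0.002,0.0162,0]
    - [-5.32,2.78,0,0.0014,0.0026,0.0195,0]
    - [-5.32,2.78,0,0.0014,0.0026,0.0195,0]

```text
time: 13.5
eef_pos: [0.5694, 0.1409, 0.0735]
ee_rot: [0.666, 0.181, 0.678, -0.255]
force: [2.2, 0.1, -0.1]
opening: 0.13
```

```bash
python3 - <<'E'
from look import *
o,p,im=wrist('w8');print(o['torque'])
s=eyes.snapshot('side');crop(s,180,110,280,200,6,'s8.png')
E
```

```text
t 13.5 tcp [0.5694 0.1409 0.0735] jaw 54.0 xtool [-0.049 -0.094 -0.994] F [ 2.2  0.1 -0.1] open 0.13
[ 0.18001259 -0.54120777 -0.28561088]
```

View pics/w8.png

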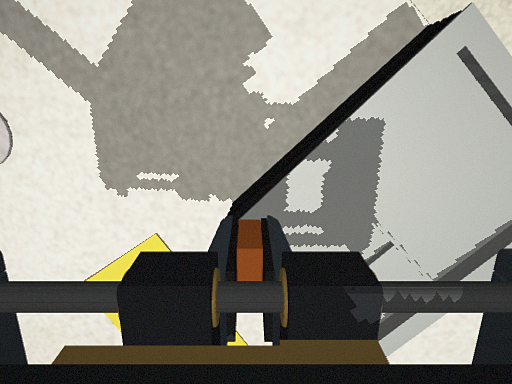

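View pics/s8.png

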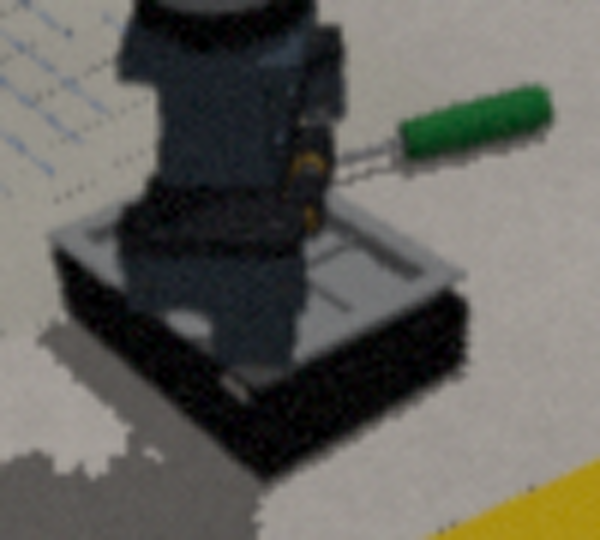

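The tray is tilting, with its lug corner clear of the frame in the side view. The stack is unmoved and the forces are low. Continuing to about 11.5°.

step_arm:
  steps:
    - [-0.89,0.46,0,0.0003,0.0006,0.0032,0]
    - [-1.77,0.93,0,0.0006,0.0013,0.0064,0]
    - [-2.66,1.39,0,0.001,0.002,0.0096,0]
    - [-3.55,1.85,0,0.0014,0.0027,0.0127,0]
    - [-4.43,2.32,0,0.0018,0.0035,0.0159,0]
    - [-5.1,2.65,0,0.0021,0.0041,0.0182,0]
    - [-5.1,2.65,0,0.0021,0.0041,0.0182,0]
    - [-5.1,2.65,0,0.0021,0.0041,0.0182,0]

```text
time: 14.6
eef_pos: [0.5715, 0.1452, 0.0916]
ee_rot: [0.657, 0.146, 0.681, -0.289]
force: [0.1, 0.9, -1.0]
opening: 0.131
```

```bash
python3 - <<'E'
from look import *
import pickle
o,p,im=wrist('w9');pickle.dump((p,o),open('w9.pkl','wb'));print(o['torque'])
s=eyes.snapshot('side');crop(s,180,110,280,200,6,'s9.png')
E
```

```text
t 14.6 tcp [0.5715 0.1452 0.0916] jaw 53.8 xtool [-0.094 -0.18  -0.979] F [ 0.1  0.9 -1. ] open 0.131
[ 0.21409119 -0.10999592  0.05265218]
```

View pics/w9.png

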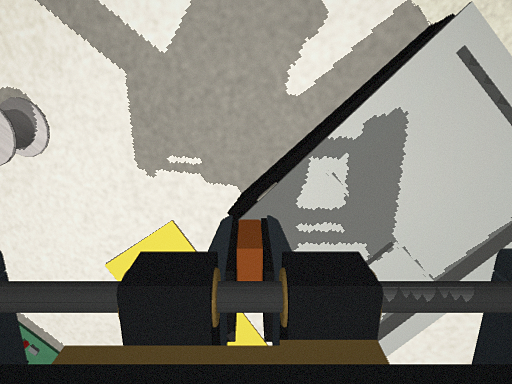

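View pics/s9.png

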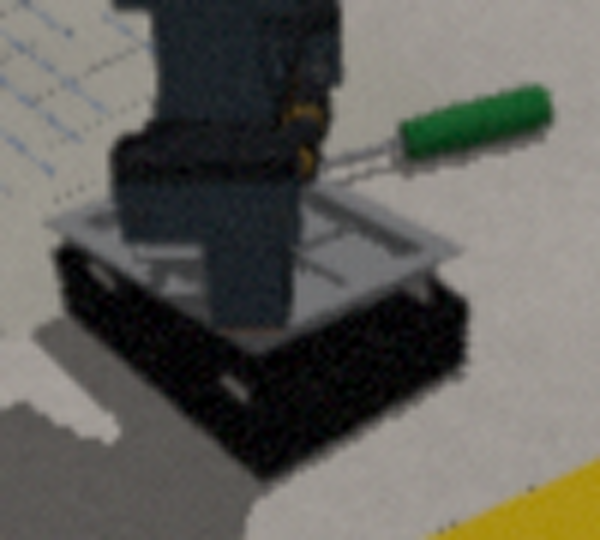

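```bash
python3 - <<'E'
from h import *
import pickle
p,o=pickle.load(open('w9.pkl','rb'))
M=R.from_euler('z',8.7,degrees=True)
c=np.array([.5685,.139,.073])-M.apply([-.052,-.072,.037])
far=c+M.apply([.055,.075,0])
for a in (9.5,10.5,11.5):
    r=R.from_rotvec(np.radians(a)*np.array([-.887,.463,0]))
    for up in (0,.003,.006):
        f=lambda v: r.apply(c+M.apply(v)-far)+far+[0,0,up]
        print(a,up,'rim(-x,+y)',proj(p,f([-.065,.085,.014])).round(1),'lug top',proj(p,f([-.052,-.072,.05])).round(1),'lugcorner z',f([-.055,-.075,0])[2]-.036)
im=cv2.imread('pics/w9.png');crop(im,400,0,512,90,6,'w9c.png')
E
```

```text
9.5 0 rim(-x,+y) [469.3   6.1] lug top [247.  268.4] lugcorner z 0.030717932100169563
9.5 0.003 rim(-x,+y) [471.9   4.8] lug top [245.6 271.7] lugcorner z 0.033717932100169566
9.5 0.006 rim(-x,+y) [474.6   3.5] lug top [244.3 275.1] lugcorner z 0.03671793210016957
10.5 0 rim(-x,+y) [471.3   5.4] lug top [248.5 271.6] lugcorner z 0.03391683250533809
10.5 0.003 rim(-x,+y) [473.9   4.2] lug top [247.2 275. ] lugcorner z 0.036916832505338094
10.5 0.006 rim(-x,+y) [476.6   2.9] lug top [245.9 278.6] lugcorner z 0.0399168325053381
11.5 0 rim(-x,+y) [473.2   4.8] lug top [250.3 274.9] lugcorner z 0.03710538975793621
11.5 0.003 rim(-x,+y) [475.9   3.5] lug top [249.  278.5] lugcorner z 0.04010538975793621
11.5 0.006 rim(-x,+y) [478.7   2.2] lug top [247.6 282.1] lugcorner z 0.043105389757936215
```

View pics/w9c.png

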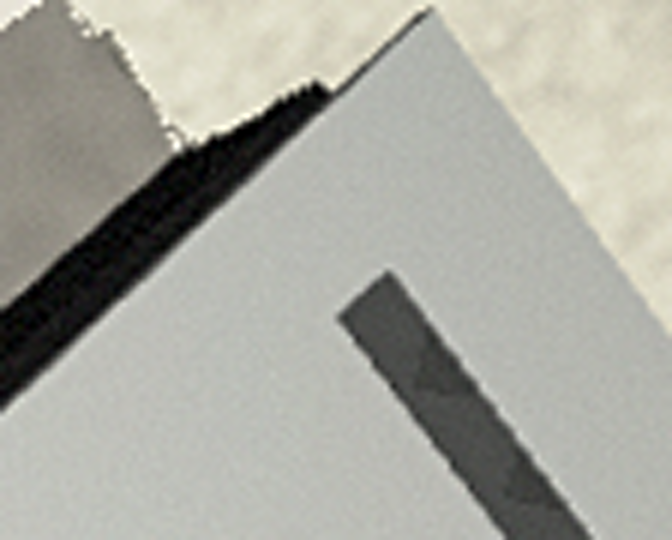

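The rim corner shows at (472,1), against (473,5) predicted for the far corner down. The lug corner is about 37 mm up. Now I'll lift it straight off, slowly at first.

step_arm:
  steps:
    - [0,0,0,0,0,0.003,0]
    - [0,0,0,0,0,0.006,0]
    - [0,0,0,0,0,0.01,0]
    - [0,0,0,0,0,0.014,0]
    - [0,0,0,0,0,0.02,0]
    - [0,0,0,0,0,0.03,0]
    - [0,0,0,0,0,0.045,0]
    - [0,0,0,0,0,0.065,0]
    - [0,0,0,0,0,0.09,0]
    - [0,0,0,0,0,0.11,0]

```text
time: 15.95
eef_pos: [0.5718, 0.1452, 0.2038]
ee_rot: [0.658, 0.146, 0.68, -0.288]
force: [0.5, 0.1, -1.2]
opening: 0.129
```

```bash
python3 - <<'E'
from look import *
o,p,im=wrist('w10')
s=eyes.snapshot('side');crop(s,160,60,300,210,4,'s10.png')
Rt=q2R(o['ee_rot']).as_matrix();print(o['ee_rot'])
# turn that makes tool x vertical down
x=Rt[:,0];t=np.array([0,0,-1.]);a=np.cross(x,t);print(np.degrees(np.arcsin(np.linalg.norm(a)))*a/np.linalg.norm(a))
E
```

```text
t 15.95 tcp [0.5718 0.1452 0.2038] jaw 53.8 xtool [-0.092 -0.18  -0.979] F [ 0.5  0.1 -1.2] open 0.129
[ 0.65760224  0.14638543  0.68045496 -0.28829091]
[10.3816298  -5.32288476  0.        ]
```

View pics/s10.png

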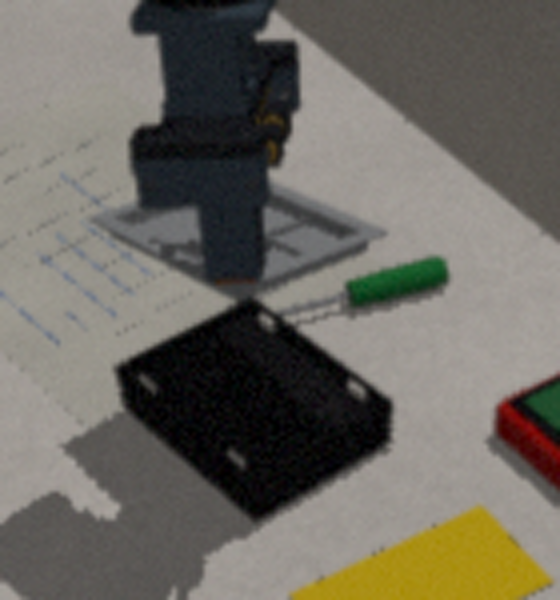

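The tray is off and the stack stays put. Next: level it and carry it over the mat.

step_arm:
  steps:
    - [1,-0.5,0,0,-0.01,0.005,0]
    - [2.5,-1.3,0,0.002,-0.035,0.01,0]
    - [4,-2,0,0.004,-0.065,0.014,0]
    - [5.5,-2.8,0,0.006,-0.1,0.014,0]
    - [7,-3.6,0,0.008,-0.135,0.014,0]
    - [8.5,-4.4,0,0.01,-0.17,0.014,0]
    - [9.5,-4.9,0,0.01,-0.195,0.014,0]
    - [10.4,-5.3,0,0.01,-0.209,0.014,0]
    - [10.4,-5.3,0,0.01,-0.2137,0.014,0]
    - [10.4,-5.3,0,0.01,-0.2137,0.014,0]

```text
time: 17.3
eef_pos: [0.5811, -0.0688, 0.2153]
ee_rot: [0.671, 0.218, 0.674, -0.219]
force: [-0.1, 0.4, -0.9]
opening: 0.131
```

step_arm:
  steps:
    - [0,0,0,0,0,0,0]
    - [0,0,0,0,0,0,0]
    - [0,0,0,0,0,0,0]
    - [0,0,0,0,0,0,0]

```text
time: 17.8
eef_pos: [0.5816, -0.0684, 0.2157]
ee_rot: [0.672, 0.218, 0.673, -0.219]
force: [-0.1, 0.1, -0.9]
opening: 0.127
```

```bash
python3 - <<'E'
from look import *
import pickle
o,p,im=wrist('w11');pickle.dump((p,o),open('w11.pkl','wb'))
s=eyes.snapshot('side');cv2.imwrite('pics/s11.png',s)
t=eyes.snapshot('top');cv2.imwrite('pics/t11.png',t)
E
```

```text
t 17.8 tcp [ 0.5816 -0.0684  0.2157] jaw 54.0 xtool [-0.002 -0.    -1.   ] F [-0.1  0.1 -0.9] open 0.127
```

View pics/s11.png

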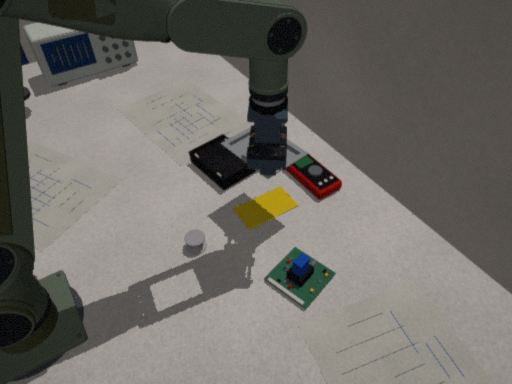

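View pics/t11.png

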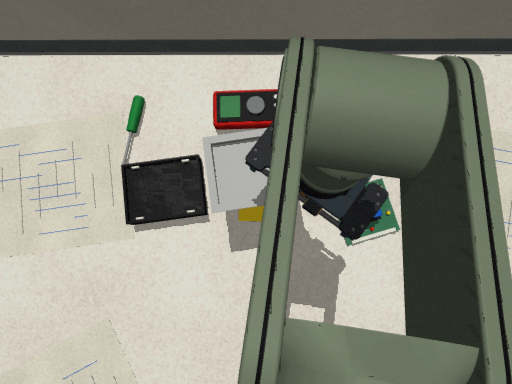

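View pics/w11.png

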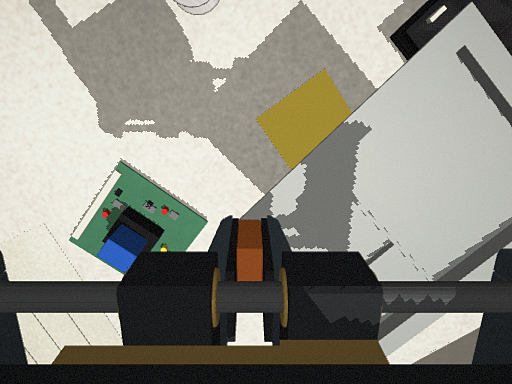

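The tray is held over the mat. Checking level and centring against predictions for the visible rim corners.

```bash
python3 - <<'E'
from h import *
import pickle
from rig import eyes
p,o=pickle.load(open('w11.pkl','rb'));pt=eyes.camera_params('top');ps=eyes.camera_params('side')
T=o['eef_pos'];M=R.from_euler('z',8.7,degrees=True)
lug=T+[0,0,.0188]
# at grasp: lug point(0.073) vs tcp .0546 -> 
c=T+[-.0007,.0003,.0184]-M.apply([-.052,-.072,.037]);print('tray centre pred',c)
for v in ([-.065,.085,.014],[.065,.085,.014],[-.065,-.085,.014],[.065,-.085,.014]):
    X=c+M.apply(v);print(v,'w',proj(p,X).round(1),'t',proj(pt,X).round(1),'s',proj(ps,X).round(1))
w=cv2.imread('pics/w11.png');t=cv2.imread('pics/t11.png');s=cv2.imread('pics/s11.png')
crop(w,400,0,512,90,6,'w11c.png');crop(t,190,120,290,220,6,'t11c.png');crop(s,205,110,315,185,7,'s11c.png')
E
```

```text
tray centre pred [0.62138449 0.01093739 0.19706203]
[-0.065, 0.085, 0.014] w [472.4   3. ] t [211.3 211.5] s [219.4 142.3]
[0.065, 0.085, 0.014] w [610.2 195.6] t [202.  135.9] s [259.5 120.9]
[-0.065, -0.085, 0.014] w [216.  240.8] t [313.6 196.9] s [266.4 177.8]
[0.065, -0.085, 0.014] w [363.1 373.9] t [301.2 121.7] s [307.4 152.2]
```

View pics/w11c.png

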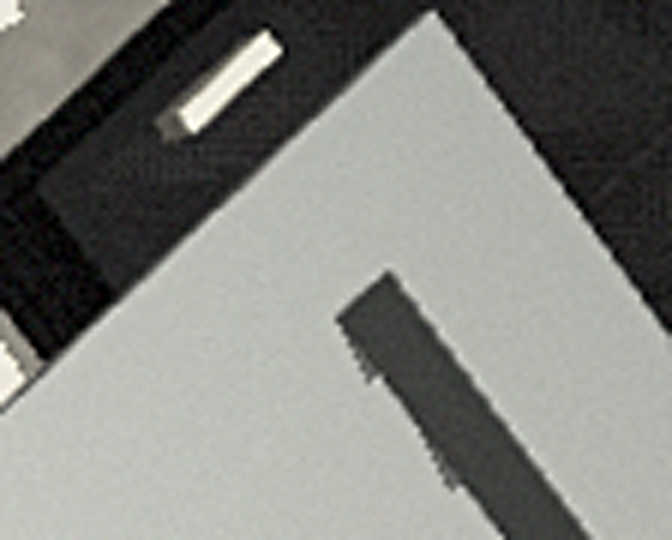

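View pics/t11c.png

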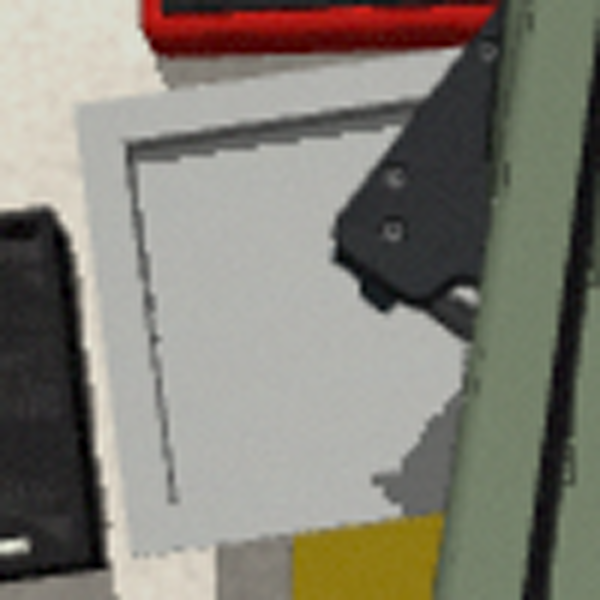

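View pics/s11c.png

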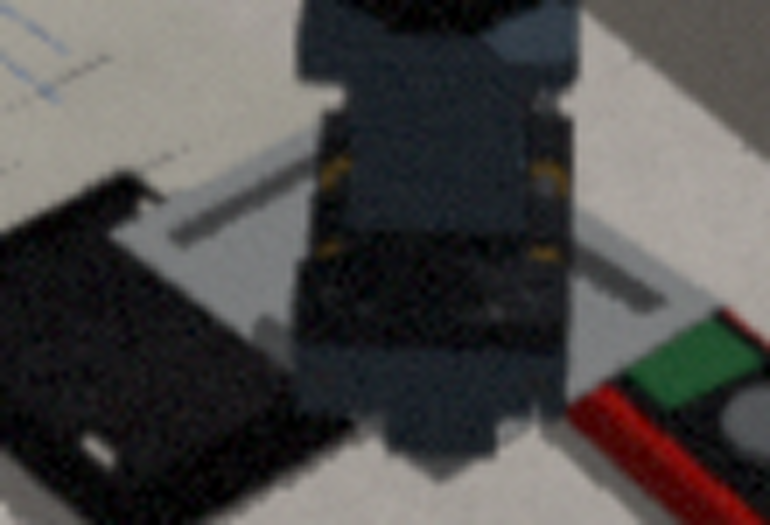

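```bash
python3 - <<'E'
from h import *
im=cv2.imread('pics/w7.png');crop(im,400,0,512,90,6,'w7d.png')
E
```

```text
(no output)
```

View pics/w7d.png

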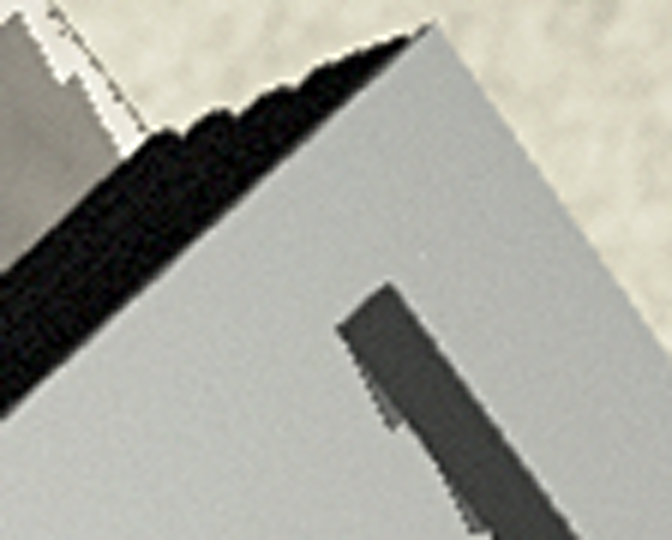

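Compared with the pre-lift wrist view, the tray sits in the grip within about 0.4° of where it was when level. Side-view corners agree with a level tray to 2 px. Small final trim: +1 mm in x, +3 mm up.

step_arm:
  steps:
    - [0,0,0,0.0005,0,0.0015,0]
    - [0,0,0,0.001,0,0.003,0]
    - [0,0,0,0.001,0,0.003,0]
    - [0,0,0,0.001,0,0.003,0]
    - [0,0,0,0.001,0,0.003,0]
    - [0,0,0,0.001,0,0.003,0]
    - [0,0,0,0.001,0,0.003,0]
    - [0,0,0,0.001,0,0.003,0]

```text
time: 18.95
eef_pos: [0.5825, -0.0687, 0.2187]
ee_rot: [0.672, 0.218, 0.673, -0.219]
force: [-1.3, -0.2, -1.0]
opening: 0.129
```

```bash
python3 - <<'E'
from look import *
o,p,im=wrist('w12');print(np.abs(o['qd']).max())
t0=cv2.imread('pics/top0.png');t=eyes.snapshot('top')
a=np.zeros((2,1))
for n,i in(('before',t0),('after',t)):
    m=(i.max(2)<45).astype(np.uint8)*255;m[:, :110]=0;m[:,215:]=0;m[:140]=0;m[240:]=0
    c=big(m);print(n,cv2.boundingRect(c),cv2.minAreaRect(c))
cv2.imwrite('pics/t12.png',np.hstack([cv2.resize(i[140:240,100:220],None,fx=3,fy=3) for i in(t0,t)]))
E
```

```text
t 18.95 tcp [ 0.5825 -0.0687  0.2187] jaw 54.0 xtool [-0.002 -0.    -1.   ] F [-1.3 -0.2 -1. ] open 0.129
0.00226898827826654
before (131, 157, 77, 68) ((181.214599609375, 206.96026611328125), (46.22114181518555, 95.4620361328125), 45.430789947509766)
after (122, 156, 86, 69) ((163.09255981445312, 189.92156982421875), (60.19564437866211, 82.22412872314453), 82.4605484008789)
```

View pics/t12.png

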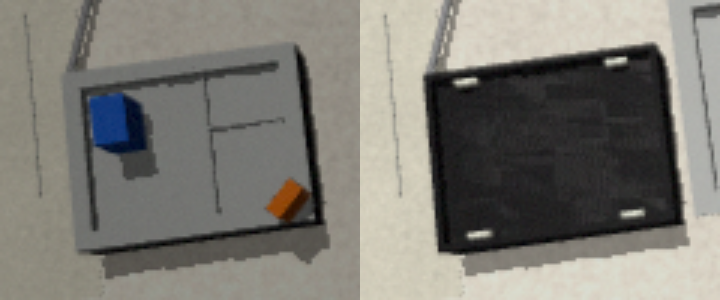

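The stack's outer corners match before and after: bottom right at (322,222) and then (682−360=322, 222). The arm is still and the tray is level at about 0.20 m. Handing in.

```bash
python3 -c "
from rig import bot
print(bot.hand_in())"
```

```text
the job is handed in; nothing more can be done
None
```

The relay is plugged into the socket, and the grey tray was peeled off and is held over the yellow mat. I handed the job in at about 19 s of the 59 s allowed; the rig gave no verdict.

**Relay:** The push rose to about 17 N and the tool stopped at the height predicted for the shoulder resting on the block. A wrist picture taken after release put the relay within 1 mm of the socket centre, and its size fitted full depth.

**Peel:** I tipped the tray about 11.5° about its far corner, which raised the lug corner roughly 37 mm, then lifted it straight up. The far corner itself was out of sight. I judged it down from another rim corner that appeared within about 4 px of its predicted place. In the top view, the stack shows no shift at the picture's resolution.

**Final hold:**
- **Level:** The tool points straight down, and the tray sits within about 0.5° of how it lay in the grip when level.
- **Height:** The tray's underside is at about 0.200 m by the arm's reading. The side view's corners sat about 2 px below prediction, so it could be a few mm lower.
- **Centring:** The tray is over the mat centre to about 2 mm by the arm's reading. The top and side views disagree by about 4 mm on where the mat centre lies, and I used a point close to the top view's.

I did not measure the meter, spool or screwdriver afterwards, but the arm stayed clear of them and they look unmoved in the pictures.

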